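# Clear the way and hold the colour chest's lid open

## Task

The restorer wants to reach into the colour chest, but the tall tin on the coaster in front of it is in the way: swap it with the low jar, so that the low jar stands upright in the middle of the front coaster and the tall tin upright in the middle of the side coaster (the empty palette may serve as a resting place). Then raise the chest's lid by its bar and hold it still, 60 degrees open from shut, touching neither tin nor jar; the lid falls shut if let go, so finish while still holding it. Leave everything else on the table where it is.

Things in the scene. Friction and masses are not known exactly. Their poses are not given: they have to be found in the camera images.
- tall_grip (a point): Upright tall round tin of bare metal with a paper band, 60 mm diameter, 130 mm high, about 0.35 kg. This point is on its axis, 100 mm above its underside (30 mm below its top), where to grip it. Starts on the front coaster, in the way of the lid's bar.
- low_center (a point): Upright low round glass jar with a white lid, 60 mm diameter, 70 mm high, about 0.22 kg. This point is its centre, 35 mm above its underside. Starts on the side coaster.
- tall_tin: The same tall tin; origin at the centre of its underside.
- low_jar: The same low jar; origin at the centre of its underside.
- front_coaster: Round cork coaster fixed on the table right in front of the chest, 110 mm diameter, 6 mm thick; origin at the centre of its underside (table level).
- side_coaster: Same cork coaster, 110 mm diameter, 6 mm thick, fixed on the table to the left or the right of the chest's front; origin at the centre of its underside (table level).
- palette: Flat square plywood palette fixed on the table, 130 x 130 x 6 mm, with dabs of dry paint in its corners, empty, on the other side of the chest's front from the side coaster: a free place to set something down meanwhile. Origin at the centre of its underside.
- chest: Wooden colour chest fixed on the table, 180 mm deep (its x), 220 mm wide (its y), 100 mm high without lid; origin at the centre of its underside; its x axis points horizontally from its front (the bar's side, facing the robot) to its hinge side. It is turned by up to 0.2 rad about the vertical.
- lid_hinge (a point): Middle of the lid's hinge line, on the top rear edge of the chest: 90 mm along the chest's +x from its centre and 100 mm above the table. The hinge line runs along the chest's y.
- lid_bar (a point): Middle of the lid's bar handle: a round steel bar, 12 mm thick, 110 mm long (about 85 mm clear between its two arms), parallel to the hinge, standing 45 mm out beyond the lid's front edge in the plane of the lid (39 mm gap between bar and lid edge). 225 mm from the hinge line, 5 mm above the hinge when shut (105 mm above the table, nothing below it down to the table). The bar can turn between the fingers as the lid swings.
- lid (a joint): Lid angle in rad: 0 shut (level), growing as its front edge rises towards the hinge side; stop at 1.35. 60 degrees is 1.047. The lid is a 10 mm board, about 0.45 kg, on a free hinge: it falls shut from any angle when let go.
- figure: Bystander to be left alone: white plaster statuette, 166 mm tall, 76 mm wide foot, upright. Origin at its underside.
- bowl: Bystander to be left alone: white ceramic bowl, 100 mm wide, 50 mm high. Origin at its underside.
- brush_pot: Bystander to be left alone: terracotta pot, 74 mm wide, 90 mm high, with brushes sticking up to 210 mm. Origin at its underside.
- spatula: Bystander to be left alone: spatula lying flat, 200 mm long. Origin at its underside.
- small_tin: Bystander to be left alone: low steel tin, 52 mm wide, 45 mm high. Origin at its underside.
- sponge: Bystander to be left alone: sponge block, 90 x 60 x 30 mm. Origin at its underside.
- plaster_hand: Bystander to be left alone: loose plaster hand lying palm down, 120 mm long, 35 mm high. Origin at its underside.

How it is judged:
By the outcome, as a careful person would: the job done as asked, in the order asked, and still so for the second after the job is handed in, while the arm keeps its last pose, push and grip.
It also fails if it takes over 72 s, if anything falls off the work surface, if the arm or the gripper's body presses on something with over 40 N, if the wrist force passes 120 N, or if a joint passes its speed limit or range.

## Robot

A 6-joint arm with a two-finger parallel gripper is mounted at the origin on the work surface. World frame = base frame: x ahead of the robot, y to its left, z up, the work surface at z = 0. Lengths are in m, angles in rad, forces in N, time in s.
With the tool pointing down it reaches from about 0.225 to 0.875 m from the base axis. Payload 3.4 kg.
Tool frame: the origin (TCP) lies between the finger pads; the fingertips stand 11 mm ahead of it and the grasp point (between the pads) lies 8 mm behind it; z points along the fingers, y is the line along which they close (so a half turn about z gives the same grasp; the last joint's range is limited). The gripper opens to 85 mm and grips with 20 to 120 N. Pads are 22 mm wide; open, the fingers measure 114 mm over their backs; the gripper's body (76 mm by 85 mm) begins 54 mm behind the grasp point. The pads swing forward as they close: fully open they stand 13 mm farther back than shut.
Start: joints at [1.173, 0.276, 1.505, -0, 1.361, -0.121], TCP at [0.157, 0.553, 0.242] pointing down, gripper open.
Joint ranges: [-2.89, 2.89], [-0.75, 2.08], [0.22, 2.7], [-1.18, 4.32], [0.11, 2.71], [-2.7, 2.7]. Speed limits (rad/s): [2.57, 2.57, 3.14, 3.14, 3.14, 3.14].

## Interface

Orientations are given as a unit quaternion [w, x, y, z].
In Python, from rig import manip, imaging gives the robot as it stands. The module is installed in compiled form; this text tells all that it offers.
- The arm moves only by the tool jog_arm, never from a script. Its argument "deltas" is one flat list of numbers, 7 for each row, row after row: the turn, a rotation vector about the world's x, y, z in degrees, then the shift along the world's x, y, z in mm, then the opening, from 0 (shut) to 1 (fully open). In form: [ax, ay, az, tx, ty, tz, gripper, ax, ay, az, tx, ty, tz, gripper, ...]. A call has 1 to 20 rows; each row is the pose to reach, as a shift and turn from the pose commanded when the call began; what a row does not reach only later rows make up. A row lasts 1/10 s, in which the tool goes at most 50 mm and 8.59 degrees, less where a joint would pass 70% of its speed; a pose out of reach is approached as far as the arm can. A call with a gripper value outside its range is refused whole. The fingers move at their own pace and stop on an object; "grip_force" is the grip in N (left out, the last holds). Time passes only in rows, so rows that repeat a pose let the fingers close. It gives the time, the measured TCP pose, the force, the opening and the grip force at its end, in the units of the state.
- manip.get_state(): the state, without advancing time (a new reading comes with each control period).
- imaging.get_image(name): name is "side" or "top"; returns the picture (400x640x3 uint8, blue, green, red); there is no depth.
- imaging.calibration(name): a dict with "mtx" (3x3 intrinsics, pixels), "cam_to_world" (4x4, takes a point from camera to world coordinates). Camera axes: x right, y down, z forward; pixel columns grow to the right and rows downward; lengths in m; the calibration is good to about 2 mm. A picture is of the moment at which its call begins. calibration takes no time and is no camera call.
- manip.sign_off(): hands the job in; it is judged then, once.
The state is a dict: "clock": time; "qpos": joint angles; "qd": joint speeds; "effort": joint torques, N m; "position": TCP position; "ee_rot": TCP orientation; "contact_force": force on the tool from outside, world axes, zero at the start; "moment": the same for the moment, N m; "width": finger opening in m; "gripper_force": force on a finger pad.
Only numpy, scipy, OpenCV 4.12 (cv2) and the standard library are available. Lean on these libraries where they do the work, as an engineer would, in place of code of your own. Each camera call takes 0.05 s, during which the arm holds its last target. There are 200 camera calls.

## Working session

There is one attempt and no reset: what is moved stays moved. The work goes in short steps, Python scripts to look and compute and a tool call to move; the robot and the scene stay as the last step left them, time stands still between calls to the robot, and variables do not carry over. Pictures are saved under pics/ and viewed, at most 10 in all, crops included, and the job is handed in when it is done.

Besides the shell and the picture viewer there is one more tool, called as a command line: name --argument value ..., lists and objects as JSON in quotes. jog_arm: Moves the arm, as the interface text tells. Its arguments: {"type":"object","properties":{"deltas":{"type":"array"},"grip_force":{"type":"number"}},"required":["deltas"]}

```bash
mkdir -p pics; python3 - <<'E'
from rig import manip, imaging
import cv2,numpy as np
s=manip.get_state();print(s)
for n in("top","side"):
    im=imaging.get_image(n);cv2.imwrite(f"pics/{n}0.png",im)
    c=imaging.calibration(n);print(n,c)
E
```

```text
{'clock': 0.0, 'qpos': array([ 1.17302129e+00,  2.76580860e-01,  1.50612314e+00,  2.20929676e-05,
        1.36067276e+00, -1.21016311e-01]), 'qd': array([-0.00017217, -0.00034591,  0.00096042, -0.00095417,  0.00054892,
        0.00116189]), 'effort': array([ 7.07000381e-04, -4.16780698e+01, -2.45806664e+01,  9.76128763e-05,
        1.09480342e-02,  3.58901116e-05]), 'position': array([0.15692628, 0.55265767, 0.24145172]), 'ee_rot': array([-2.39248116e-04,  1.37940386e-01,  9.90440131e-01, -8.59437304e-04]), 'contact_force': array([-0.0353183 ,  0.17450365, -0.15241427]), 'moment': array([ 0.01528222, -0.03484083,  0.01715244]), 'gripper_force': 0.0, 'width': 0.08582596899380603}
top {'mtx': array([[510.20433998,   0.        , 313.49799093],
       [  0.        , 510.20433998, 197.83757588],
       [  0.        ,   0.        ,   1.        ]]), 'cam_to_world': array([[ 0.0249236 , -0.99730746,  0.06896842,  0.42245221],
       [-0.99947399, -0.02629084, -0.01898791,  0.01762628],
       [ 0.02075003, -0.06845889, -0.99743813,  1.73141792],
       [ 0.        ,  0.        ,  0.        ,  1.        ]])}
side {'mtx': array([[413.58107865,   0.        , 324.45903685],
       [  0.        , 413.58107865, 195.69533243],
       [  0.        ,   0.        ,   1.        ]]), 'cam_to_world': array([[ 0.86316562, -0.40157508,  0.30607609,  0.21505365],
       [-0.50463282, -0.66562959,  0.54980265, -0.5756131 ],
       [-0.01705374, -0.62902679, -0.77719654,  0.90672199],
       [ 0.        ,  0.        ,  0.        ,  1.        ]])}
```

View pics/top0.png

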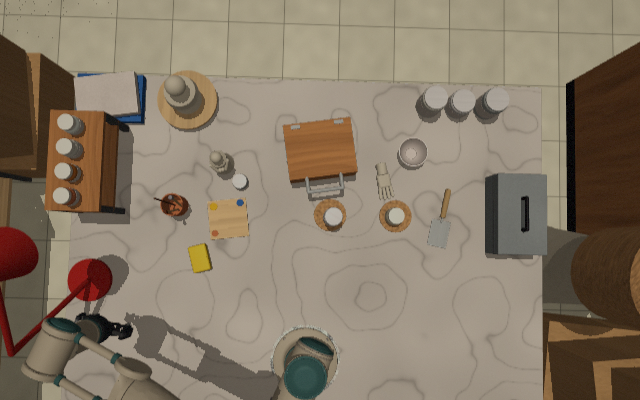

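View pics/side0.png

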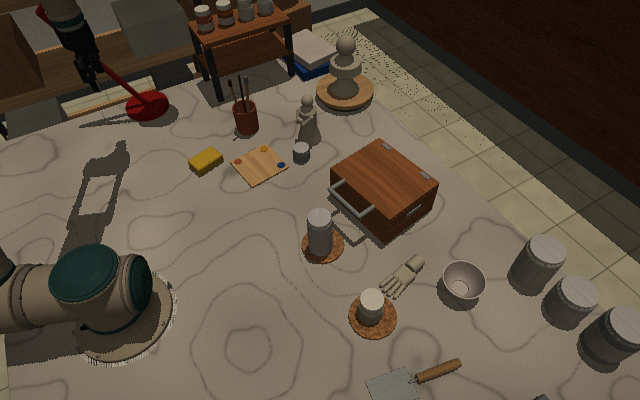

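The top view shows the tall tin at (333,216) on the front coaster (330,215), the jar at (396,216) on the side coaster, the palette at (228,219) and the lid's bar at about (325,190). The side view shows the tin at (320,232) and the jar at (371,305). I'll enlarge both.

```bash
cat > h.py <<'E'
import cv2,numpy as np
from rig import imaging,manip
def ray(n,u,v):
    c=imaging.calibration(n);T=c["cam_to_world"]
    d=T[:3,:3]@np.linalg.solve(c["mtx"],[u,v,1.]);return T[:3,3],d
def onz(n,u,v,z):
    o,d=ray(n,u,v);return (o+d*(z-o[2])/d[2])[:2].round(4)
def px(n,p):
    c=imaging.calibration(n);T=np.linalg.inv(c["cam_to_world"])
    q=c["mtx"]@(T[:3,:3]@np.array(p,float)+T[:3,3]);return (q[:2]/q[2]).round(1)
E
python3 - <<'E'
from h import *
t=cv2.imread("pics/top0.png");s=cv2.imread("pics/side0.png")
cv2.imwrite("pics/tc.png",cv2.resize(t[105:265,195:455],None,fx=3,fy=3,interpolation=cv2.INTER_CUBIC))
cv2.imwrite("pics/sc.png",cv2.resize(s[130:345,285:485],None,fx=2.75,fy=2.75,interpolation=cv2.INTER_CUBIC))
hs=cv2.cvtColor(t,cv2.COLOR_BGR2HSV)
m=cv2.inRange(hs,(3,70,40),(22,255,255))
m[:, :195]=0;m[:,460:]=0;m[:105]=0;m[265:]=0
for c in cv2.findContours(m,0,2)[0]:
    if cv2.contourArea(c)>150:
        e=cv2.minAreaRect(c);h=cv2.convexHull(c);f=cv2.fitEllipse(h)
        print(cv2.contourArea(c),e,f[0],f[1], onz("top",*f[0],.006),onz("top",*e[0],.006))
hs=cv2.cvtColor(s,cv2.COLOR_BGR2HSV)
m=cv2.inRange(hs,(3,90,40),(22,255,255))
for x in((295,350,215,270),(340,405,285,345)):
    k=np.zeros_like(m);k[x[2]:x[3],x[0]:x[1]]=m[x[2]:x[3],x[0]:x[1]]
    c=max(cv2.findContours(k,0,2)[0],key=cv2.contourArea);f=cv2.fitEllipse(cv2.convexHull(c))
    print("side",f,onz("side",*f[0],.006))
E
```

```text
781.5 ((394.75006103515625, 215.75003051757812), (31.819805145263672, 31.11269760131836), 45.0) (394.96771240234375, 215.78790283203125) (32.00639724731445, 32.37173080444336) [ 0.488  -0.2932] [ 0.4881 -0.2924]
785.5 ((329.5, 214.0), (32.0, 31.0), 90.0) (329.5367126464844, 214.42105102539062) (32.114356994628906, 32.703678131103516) [ 0.4869 -0.0709] [ 0.4884 -0.0708]
1373.0 ((227.67327880859375, 218.232666015625), (38.60744094848633, 39.10496139526367), 84.2894058227539) (227.32630920410156, 219.33966064453125) (43.48828887939453, 57.49429702758789) [0.4615 0.2732] [0.4653 0.2722]
3890.0 ((319.9206848144531, 149.51022338867188), (59.21873092651367, 68.81658172607422), 82.64761352539062) (320.1646728515625, 148.27943420410156) (79.51850891113281, 85.7402114868164) [ 0.7119 -0.0338] [ 0.7076 -0.033 ]
321.0 ((205.5, 116.5), (23.0, 21.0), 90.0) (203.3620147705078, 113.65835571289062) (16.80331802368164, 34.09545135498047) [0.8198 0.3679] [0.8102 0.3602]
side ((322.3664855957031, 244.86587524414062), (36.910743713378906, 42.98180389404297), 86.23392486572266) [ 0.4836 -0.0753]
side ((372.27117919921875, 316.11468505859375), (46.046993255615234, 49.30878448486328), 119.70909881591797) [ 0.4855 -0.297 ]
```

View pics/tc.png

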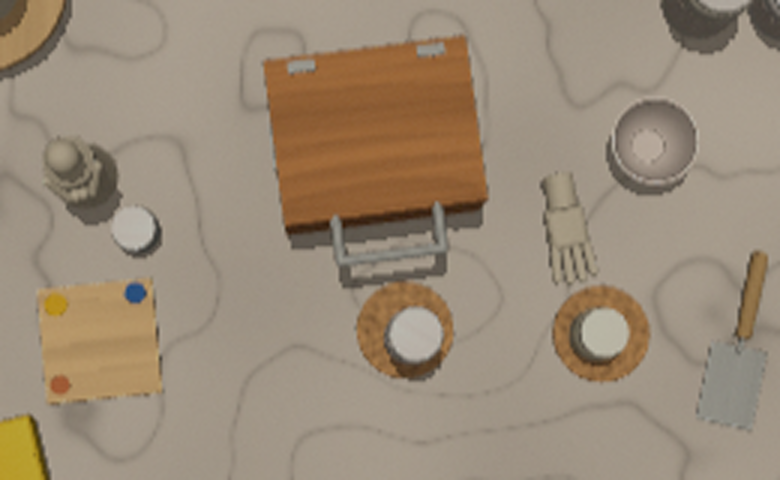

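View pics/sc.png

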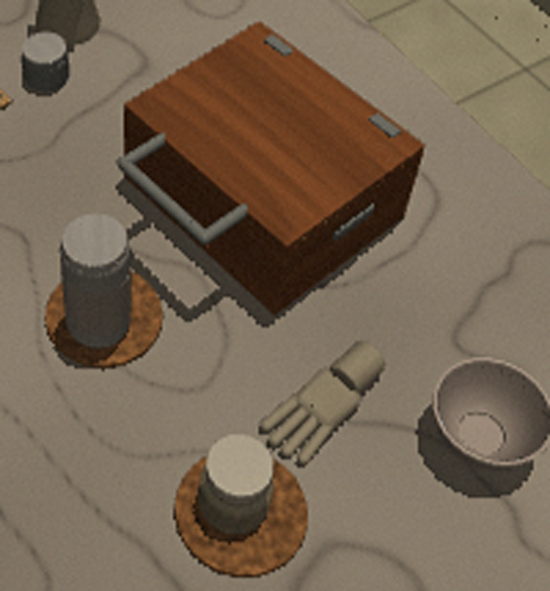

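The crops show the tin top at tc (414,334) and the jar top at tc (604,334). The bar runs from (342,262) to (444,249), and the hinge-side lid corners are at (263,60) and (465,37). In the side crop the tin top is at (95,241), the jar top at (240,463) and the bar from (122,160) to (207,239).

```bash
cat >> h.py <<'E'
def T(x,y):return 195+(x+.5)/3-.5,105+(y+.5)/3-.5
def S(x,y):return 285+(x+.5)/2.75-.5,130+(y+.5)/2.75-.5
def tri(a,b):
    A=np.zeros((3,3));r=np.zeros(3)
    for o,d in(ray("top",*a),ray("side",*b)):
        d=d/np.linalg.norm(d);P=np.eye(3)-np.outer(d,d);A+=P;r+=P@o
    return np.linalg.solve(A,r).round(4)
E
python3 - <<'E'
from h import *
for nm,a,b,z in(("tall",(414,334),(95,241),.136),("jar",(604,334),(240,463),.076),("barL",(342,262),(122,160),.105),("barR",(444,249),(207,239),.105)):
    a=T(*a);b=S(*b);print(nm,onz("top",*a,z),onz("side",*b,z),tri(a,b))
for a in((263,60),(465,37),(487,203),(288,226)):print("lid",onz("top",*T(*a),.11))
for b in((262,22),(424,147),(288,244),(126,104)):print("lidS",onz("side",*S(*b),.11))
t=cv2.imread("pics/top0.png")
hs=cv2.cvtColor(t,cv2.COLOR_BGR2HSV)
print(hs[216,333],hs[216,396],hs[228,333],hs[214,322],hs[190,326],hs[196,345])
for x0,x1,z in((315,346,.136),(380,411,.076)):
    k=np.zeros(t.shape[:2],np.uint8);k[200:231,x0:x1]=cv2.inRange(hs,(0,0,140),(180,75,255))[200:231,x0:x1]
    k=cv2.bitwise_and(k,cv2.inRange(hs,(0,0,140),(180,75,255)))
    for c in cv2.findContours(k,0,2)[0]:
        if cv2.contourArea(c)>80:f=cv2.minEnclosingCircle(c);print(f,cv2.contourArea(c),onz("top",*f[0],z))
E
```

```text
tall [ 0.4774 -0.0742] [ 0.476  -0.0794] [ 0.478  -0.0747  0.1289]
jar [ 0.4847 -0.284 ] [ 0.4868 -0.2849] [ 0.4857 -0.2845  0.0762]
barL [0.5532 0.0026] [0.5536 0.0076] [0.552  0.003  0.1108]
barR [ 0.57  -0.106] [ 0.5711 -0.1078] [ 0.571  -0.1065  0.1033]
lid [0.7676 0.0928]
lid [ 0.799  -0.1234]
lid [ 0.6201 -0.1505]
lid [0.5897 0.061 ]
lidS [0.7662 0.0876]
lidS [ 0.7969 -0.1261]
lidS [ 0.6255 -0.151 ]
lidS [0.5904 0.0619]
[ 17  22 184] [ 26  28 183] [ 15 143  80] [ 15 141 145] [ 24  19 131] [ 18  42 162]
((333.0714416503906, 215.7857208251953), 9.105480194091797) 227.0 [ 0.4781 -0.0754]
((396.2661437988281, 215.06451416015625), 8.252802848815918) 181.0 [ 0.4878 -0.2848]
```

jog_arm --deltas '[0,0,2,40,-100,0,1,0,0,4,80,-200,0,1,0,0,8,120,-300,0,1,0,0,12,160,-400,0,1,0,0,16,200,-500,0,1,0,0,16,240,-600,0,1,0,0,16,280,-700,0,1,0,0,16,329,-837,0,1,0,0,16,329,-837,0,1,0,0,16,329,-837,0,1,0,0,16,329,-837,0,1,0,0,16,329,-837,0,1,0,0,16,329,-837,0,1,0,0,16,329,-837,0,1,0,0,16,329,-837,-40,1,0,0,16,329,-837,-80,1,0,0,16,329,-837,-100,1,0,0,16,329,-837,-100,1,0,0,16,329,-837,-100,1,0,0,16,329,-837,-100,1]' --grip_force 40

```text
clock: 2.1
position: [0.4857, -0.286, 0.1391]
ee_rot: [-0.002, 0.0, 1.0, 0.001]
contact_force: [-0.2, 0.2, 0.6]
width: 0.0853
gripper_force: 0.0
```

jog_arm --deltas '[0,0,0,0,1,-25,1,0,0,0,0,1,-50,1,0,0,0,0,1,-75,1,0,0,0,0,1,-95,1,0,0,0,0,1,-103,1,0,0,0,0,1,-103,1,0,0,0,0,1,-103,0.8,0,0,0,0,1,-103,0.7,0,0,0,0,1,-103,0.6,0,0,0,0,1,-103,0.5,0,0,0,0,1,-103,0.4,0,0,0,0,1,-103,0.4,0,0,0,0,1,-103,0.4]'

```text
clock: 3.4
position: [0.4872, -0.2839, 0.0414]
ee_rot: [0.001, -0.001, 1.0, -0.001]
contact_force: [0.0, -0.5, 5.2]
width: 0.058
gripper_force: 42.3
```

jog_arm --deltas '[0,0,0,0,0,10,0.4,0,0,0,0,0,30,0.4,0,0,0,0,0,60,0.4,0,0,0,0,0,95,0.4,0,0,0,0,0,130,0.4,0,0,0,0,10,160,0.4,0,0,0,0,30,175,0.4,0,0,0,-2,65,180,0.4,0,0,0,-5,105,180,0.4,0,0,0,-8,150,180,0.4,0,0,0,-10,195,180,0.4,0,0,0,-12,240,180,0.4,0,0,0,-15,285,180,0.4,0,0,0,-18,330,180,0.4,0,0,0,-20,375,180,0.4,0,0,0,-23,420,180,0.4,0,0,0,-23,465,180,0.4,0,0,0,-23,505,180,0.4,0,0,0,-23,535,180,0.4,0,0,0,-23,557,180,0.4]'

```text
clock: 5.4
position: [0.4609, 0.2768, 0.2187]
ee_rot: [-0.001, -0.002, 1.0, 0.0]
contact_force: [0.5, 0.3, -3.4]
width: 0.0572
gripper_force: 44.0
```

jog_arm --deltas '[0,0,0,0,0,0,0.4,0,0,0,0,0,-30,0.4,0,0,0,0,0,-65,0.4,0,0,0,0,0,-100,0.4,0,0,0,0,0,-130,0.4,0,0,0,0,0,-155,0.4,0,0,0,0,0,-168,0.4,0,0,0,0,0,-173,0.4,0,0,0,0,0,-176,0.4,0,0,0,0,0,-176,0.4]'

```text
clock: 6.4
position: [0.4631, 0.2741, 0.0437]
ee_rot: [0.0, -0.001, 1.0, 0.0]
contact_force: [-0.2, -0.4, -2.6]
width: 0.0577
gripper_force: 44.0
```

jog_arm --deltas '[0,0,0,0,0,-1.5,0.4,0,0,0,0,0,-3,0.4,0,0,0,0,0,-4,0.4,0,0,0,0,0,-4,0.4]'

```text
clock: 6.8
position: [0.4638, 0.2744, 0.0415]
ee_rot: [0.001, -0.001, 1.0, 0.0]
contact_force: [-2.6, -0.8, 8.8]
width: 0.0577
gripper_force: 45.1
```

jog_arm --deltas '[0,0,0,0,0,0,0.6,0,0,0,0,0,0,0.8,0,0,0,0,0,0,1,0,0,0,0,0,0,1,0,0,0,0,0,25,1,0,0,0,0,0,60,1,0,0,0,0,0,100,1,0,0,0,0,0,140,1,0,0,0,0,-30,155,1,0,0,0,5,-75,155,1,0,0,0,10,-120,155,1,0,0,0,14,-165,155,1,0,0,0,14,-210,155,1,0,0,0,14,-255,155,1,0,0,0,14,-300,155,1,0,0,0,14,-330,155,1,0,0,0,14,-348,155,1,0,0,0,14,-348,155,1,0,0,0,14,-348,155,1]'

```text
clock: 8.7
position: [0.477, -0.0737, 0.1942]
ee_rot: [-0.0, -0.001, 1.0, 0.0]
contact_force: [-0.6, -0.7, 0.2]
width: 0.0853
gripper_force: 0.0
```

```bash
python3 - <<'E'
from h import *
s=manip.get_state();print(s["position"],s["contact_force"])
t=imaging.get_image("top");sd=imaging.get_image("side")
cv2.imwrite("pics/t1.png",t);cv2.imwrite("pics/s1.png",sd)
hs=cv2.cvtColor(t,cv2.COLOR_BGR2HSV)
k=np.zeros(t.shape[:2],np.uint8);k[200:240,212:244]=cv2.inRange(hs,(0,0,140),(180,60,255))[200:240,212:244]
for c in cv2.findContours(k,0,2)[0]:
    if cv2.contourArea(c)>60:f=cv2.minEnclosingCircle(c);print(f,cv2.contourArea(c),onz("top",*f[0],.076))
def cork(n,im,b):
    m=cv2.inRange(cv2.cvtColor(im,cv2.COLOR_BGR2HSV),(3,90,40),(22,255,255));k=np.zeros_like(m)
    k[b[2]:b[3],b[0]:b[1]]=m[b[2]:b[3],b[0]:b[1]]
    c=max(cv2.findContours(k,0,2)[0],key=cv2.contourArea);f=cv2.fitEllipse(cv2.convexHull(c))
    print(n,f,onz(n,*f[0],.005))
cork("top",t,(375,415,195,240));cork("side",sd,(340,405,285,345))
print(px("side",(.487,-.294,.006)),px("top",(.487,-.294,.006)))
cv2.imwrite("pics/c1.png",np.hstack([cv2.resize(t[170:260,195:345],(400,240)),cv2.resize(sd[100:340,260:420],(400,600))[:240]]) if 0 else cv2.resize(sd[100:340,220:460],(600,600)))
E
```

```text
[ 0.47700315 -0.07374928  0.19415954] [-0.59978713 -0.73670309  0.17151426]
((223.92308044433594, 218.23077392578125), 8.301027297973633) 190.0 [0.4632 0.274 ]
top ((394.959228515625, 215.87464904785156), (31.445301055908203, 32.00133514404297), 109.22476959228516) [ 0.4877 -0.2933]
side ((372.1905822753906, 316.0621337890625), (46.15261459350586, 49.312801361083984), 120.18633270263672) [ 0.4857 -0.2965]
[372.1 314.7] [395.2 216.1]
```

View pics/c1.png

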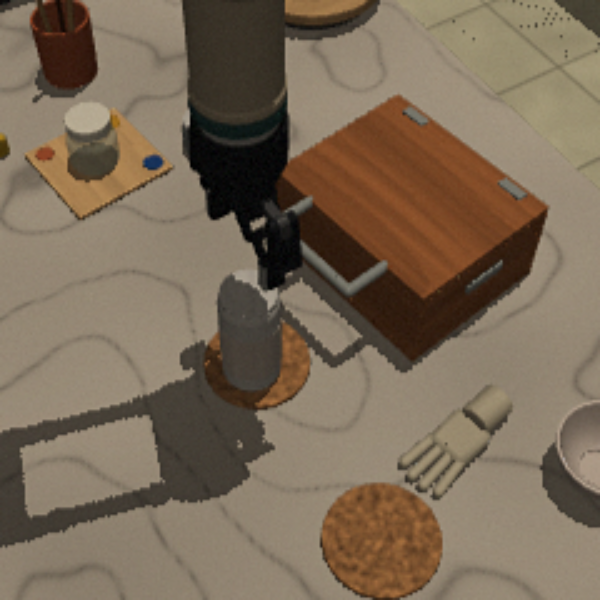

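The side crop shows the jar upright on the palette at (90,140), the tool above the tin at (250,330) and the side coaster empty at (381,540).

jog_arm --deltas '[0,0,0,1,-1,-25,1,0,0,0,1,-1,-50,1,0,0,0,1,-1,-75,1,0,0,0,1,-1,-92,1,0,0,0,1,-1,-96,1,0,0,0,1,-1,-96,0.8,0,0,0,1,-1,-96,0.7,0,0,0,1,-1,-96,0.6,0,0,0,1,-1,-96,0.5,0,0,0,1,-1,-96,0.4,0,0,0,1,-1,-96,0.4,0,0,0,1,-1,-96,0.4]' --grip_force 50

```text
clock: 10.0
position: [0.4791, -0.0751, 0.0996]
ee_rot: [0.001, -0.001, 1.0, -0.0]
contact_force: [-1.3, -0.0, 6.4]
width: 0.0584
gripper_force: 54.5
```

jog_arm --deltas '[0,0,0,0,0,10,0.4,0,0,0,0,0,30,0.4,0,0,0,0,0,50,0.4,0,0,0,0,-10,60,0.4,0,0,0,1,-30,60,0.4,0,0,0,2,-60,60,0.4,0,0,0,4,-95,60,0.4,0,0,0,6,-130,60,0.4,0,0,0,8,-165,60,0.4,0,0,0,9,-195,60,0.4,0,0,0,9,-213,60,0.4,0,0,0,9,-219,60,0.4,0,0,0,9,-219,60,0.4,0,0,0,9,-219,40,0.4,0,0,0,9,-219,22,0.4,0,0,0,9,-219,12,0.4,0,0,0,9,-219,6,0.4,0,0,0,9,-219,3,0.4,0,0,0,9,-219,1,0.4,0,0,0,9,-219,0.5,0.4]'

```text
clock: 12.0
position: [0.4876, -0.2937, 0.0997]
ee_rot: [0.001, -0.001, 1.0, -0.0]
contact_force: [-0.8, 1.5, 1.1]
width: 0.0586
gripper_force: 55.5
```

jog_arm --deltas '[0,0,0,0,0,-0.5,0.4,0,0,0,0,0,-0.5,0.6,0,0,0,0,0,-0.5,0.8,0,0,0,0,0,-0.5,1,0,0,0,0,0,-0.5,1,0,0,0,0,0,20,1,0,0,0,0,0,50,1,0,0,0,0,0,80,1,0,0,0,0,30,90,1,0,0,0,-4,80,90,1,0,0,0,-8,130,90,1,0,0,0,-10,180,90,1,0,0,0,-12,230,90,1,0,0,0,-15,280,90,1,0,0,0,-18,330,90,1,0,0,0,-20,380,90,1,0,0,0,-24,430,90,1,0,0,0,-24,480,90,1,0,0,0,-24,530,90,1,0,0,0,-24,568,90,1]'

```text
clock: 14.0
position: [0.463, 0.277, 0.1889]
ee_rot: [0.001, -0.002, 1.0, 0.0]
contact_force: [0.6, -0.2, -0.0]
width: 0.0854
gripper_force: 0.0
```

```bash
python3 - <<'E'
from h import *
s=manip.get_state();print(s["position"],s["contact_force"])
t=imaging.get_image("top");sd=imaging.get_image("side")
cv2.imwrite("pics/t2.png",t);cv2.imwrite("pics/s2.png",sd)
hs=cv2.cvtColor(t,cv2.COLOR_BGR2HSV)
k=np.zeros(t.shape[:2],np.uint8);k[200:231,380:415]=cv2.inRange(hs,(0,0,140),(180,75,255))[200:231,380:415]
for c in cv2.findContours(k,0,2)[0]:
    if cv2.contourArea(c)>80:f=cv2.minEnclosingCircle(c);print("tin",f,cv2.contourArea(c),onz("top",*f[0],.136))
def cork(n,im,b):
    m=cv2.inRange(cv2.cvtColor(im,cv2.COLOR_BGR2HSV),(3,90,40),(22,255,255));k=np.zeros_like(m)
    k[b[2]:b[3],b[0]:b[1]]=m[b[2]:b[3],b[0]:b[1]]
    c=max(cv2.findContours(k,0,2)[0],key=cv2.contourArea);f=cv2.fitEllipse(cv2.convexHull(c))
    print(n,f,onz(n,*f[0],.005))
cork("top",t,(310,350,198,240));cork("side",sd,(295,350,215,270))
cv2.imwrite("pics/c2.png",np.hstack([cv2.resize(t[170:260,300:420],(400,300)),cv2.resize(sd[180:345,285:445],(400,413))[:300]]) if 0 else cv2.resize(sd[180:345,285:445],(480,495)))
E
```

```text
[0.46299717 0.27700918 0.18889499] [ 0.56629876 -0.20193067 -0.03784744]
tin ((406.0, 215.0), 17.000099182128906) 391.0 [ 0.4864 -0.3045]
top ((329.5419006347656, 214.5415496826172), (31.86948013305664, 31.95233154296875), 160.9617462158203) [ 0.4866 -0.071 ]
side ((322.3442077636719, 244.6931610107422), (37.35381317138672, 42.92803192138672), 86.51611328125) [ 0.4841 -0.0742]
```

View pics/c2.png

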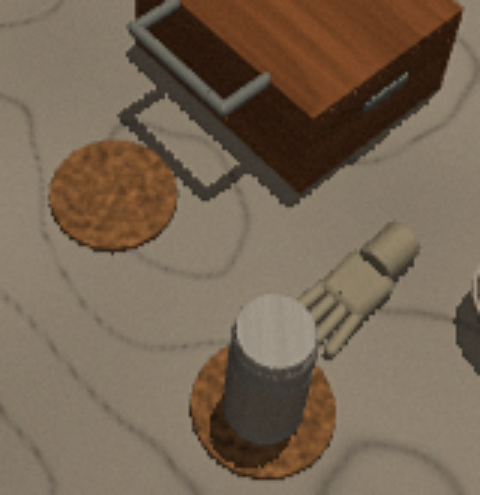

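The tin stands upright on the side coaster, with its top at crop (276,333) and its base around (263,415). The front coaster is empty at (113,195).

```bash
python3 - <<'E'
from h import *
print(onz("side",285+276/3-.33,180+333/3-.33,.136))
t=cv2.imread("pics/t2.png");hs=cv2.cvtColor(t,cv2.COLOR_BGR2HSV)
for thr in(165,172,178):
    k=np.zeros(t.shape[:2],np.uint8);k[203:229,385:411]=cv2.inRange(hs,(0,0,thr),(180,30,255))[203:229,385:411]
    c=max(cv2.findContours(k,0,2)[0],key=cv2.contourArea);f=cv2.minEnclosingCircle(c);print(f,cv2.contourArea(c),onz("top",*f[0],.136))
E
```

```text
[ 0.4844 -0.2976]
((402.76531982421875, 214.84693908691406), 8.342073440551758) 193.5 [ 0.4866 -0.2943]
((402.9827575683594, 214.7413787841797), 8.296233177185059) 186.0 [ 0.487 -0.295]
((402.8999938964844, 215.0), 8.149338722229004) 170.0 [ 0.4862 -0.2947]
```

jog_arm --deltas '[0,0,0,0,0,-30,1,0,0,0,0,0,-70,1,0,0,0,0,0,-105,1,0,0,0,0,0,-130,1,0,0,0,0,0,-145,1,0,0,0,0,0,-149,1,0,0,0,0,0,-149,0.8,0,0,0,0,0,-149,0.7,0,0,0,0,0,-149,0.6,0,0,0,0,0,-149,0.5,0,0,0,0,0,-149,0.4,0,0,0,0,0,-149,0.4,0,0,0,0,0,-149,0.4]' --grip_force 40

```text
clock: 15.4
position: [0.4641, 0.2744, 0.0414]
ee_rot: [0.001, -0.001, 1.0, 0.0]
contact_force: [-0.8, -0.4, 6.5]
width: 0.0579
gripper_force: 43.5
```

jog_arm --deltas '[0,0,0,0,0,10,0.4,0,0,0,0,0,30,0.4,0,0,0,0,-5,50,0.4,0,0,0,2,-25,60,0.4,0,0,0,4,-60,60,0.4,0,0,0,7,-105,60,0.4,0,0,0,10,-150,60,0.4,0,0,0,13,-195,60,0.4,0,0,0,16,-240,60,0.4,0,0,0,20,-285,60,0.4,0,0,0,23,-320,60,0.4,0,0,0,23,-340,60,0.4,0,0,0,23,-346,58,0.4,0,0,0,23,-346,45,0.4,0,0,0,23,-346,25,0.4,0,0,0,23,-346,12,0.4,0,0,0,23,-346,6,0.4,0,0,0,23,-346,3,0.4,0,0,0,23,-346,1,0.4,0,0,0,23,-346,0,0.4]'

```text
clock: 17.4
position: [0.4862, -0.0715, 0.0413]
ee_rot: [0.0, -0.001, 1.0, 0.0]
contact_force: [-4.2, 1.6, 13.1]
width: 0.0577
gripper_force: 45.6
```

jog_arm --deltas '[0,0,0,0,0,0,0.6,0,0,0,0,0,0,0.8,0,0,0,0,0,0,1,0,0,0,0,0,0,1,0,0,0,0,0,25,1,0,0,0,0,0,60,1,0,0,0,0,0,100,1,0,0,0,0,0,140,1,0,0,-8,0,0,160,1,0,0,-16,10,0,160,0.5,0,0,-24,20,3,160,0.5,0,0,-32,30,6,160,0.5,0,0,-40,40,10,160,0.5,0,0,-48,50,14,160,0.5,0,0,-56,60,18,160,0.5,0,0,-64,70,22,160,0.5,0,0,-72,75,22,160,0.5,0,0,-78,75,22,160,0.5,0,0,-82,75,22,160,0.5,0,0,-82,75,22,160,0.5]'

```text
clock: 19.4
position: [0.5612, -0.0498, 0.1997]
ee_rot: [-0.0, 0.655, 0.756, 0.0]
contact_force: [0.0, 1.1, 0.3]
width: 0.0426
gripper_force: 0.0
```

```bash
python3 - <<'E'
from h import *
s=manip.get_state();print(s["position"],s["ee_rot"],s["contact_force"],s["width"],s["qpos"])
sd=imaging.get_image("side");cv2.imwrite("pics/s3.png",sd)
cv2.imwrite("pics/c3.png",cv2.resize(sd[130:330,270:470],(600,600)))
E
```

```text
[ 0.56122709 -0.0498382   0.19969162] [-1.73713170e-05  6.55054222e-01  7.55581873e-01  7.24250287e-06] [0.01457026 1.0982342  0.32334621] 0.042569637809764325 [-2.12074978e-01  2.85647219e-01  1.59988919e+00  3.09391413e-05
  1.25607972e+00 -3.54372123e-01]
```

View pics/c3.png

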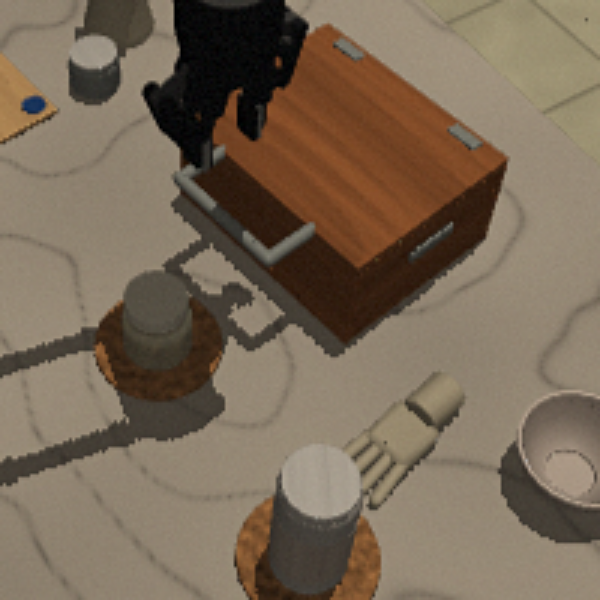

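The jar stands upright and centred on the front coaster (crop (158,340)), and the tin is on the side coaster. The fingers straddle the bar's line from above.

jog_arm --deltas '[0,0,0,0,0,-25,0.5,0,0,0,0,0,-50,0.5,0,0,0,0,0,-68,0.5,0,0,0,0,0,-80,0.5,0,0,0,0,0,-88,0.5,0,0,0,0,0,-95,0.5,0,0,0,0,0,-102,0.5,0,0,0,0,0,-102,0.5]' --grip_force 30

```text
clock: 20.25
position: [0.5608, -0.0498, 0.0973]
ee_rot: [-0.0, 0.655, 0.756, -0.0]
contact_force: [0.5, -0.2, -0.5]
width: 0.0428
gripper_force: 0.0
```

jog_arm --deltas '[0,0,0,0,0,0,0.4,0,0,0,0,0,0,0.3,0,0,0,0,0,0,0.22,0,0,0,0,0,0,0.16,0,0,0,0,0,0,0.1,0,0,0,0,0,0,0.05,0,0,0,0,0,0,0.05,0,0,0,0,0,0,0.05]' --grip_force 40

```text
clock: 21.05
position: [0.5614, -0.0499, 0.0982]
ee_rot: [0.0, 0.655, 0.756, 0.0]
contact_force: [-0.7, -0.3, 3.6]
width: 0.0108
gripper_force: 39.1
```

jog_arm --deltas '[0,0,0,0.5,0,6,0.05,0,0,0,0.7,0.1,11.8,0.05,0,0,0,1.7,0.3,23.5,0.05,0,0,0,3.5,0.5,35.2,0.05,0,0,0,5.9,0.9,46.7,0.05,0,0,0,8.9,1.3,58.1,0.05,0,0,0,12.4,1.8,69.3,0.05,0,0,0,16.6,2.4,80.3,0.05,0,0,0,21.3,3.1,91.1,0.05,0,0,0,26.6,3.9,101.6,0.05,0,0,0,32.3,4.7,111.8,0.05,0,0,0,32.3,4.7,111.8,0.05]'

```text
clock: 22.25
position: [0.5928, -0.045, 0.2115]
ee_rot: [-0.001, 0.655, 0.756, -0.001]
contact_force: [-5.7, 0.2, 1.3]
width: 0.0102
gripper_force: 39.1
```

jog_arm --deltas '[0,0,0,6.5,0.9,9.9,0.05,0,0,0,13.1,1.9,19.5,0.05,0,0,0,20.5,3,28.7,0.05,0,0,0,28.2,4.1,37.5,0.05,0,0,0,36.5,5.3,45.8,0.05,0,0,0,45.1,6.6,53.8,0.05,0,0,0,54.2,7.9,61.2,0.05,0,0,0,63.5,9.3,68.2,0.05,0,0,0,73.3,10.7,74.6,0.05,0,0,0,83.3,12.2,80.6,0.05,0,0,0,83.3,12.2,80.6,0.05,0,0,0,83.3,12.2,80.6,0.05,0,0,0,83.3,12.2,80.6,0.05]'

```text
clock: 23.55
position: [0.6754, -0.032, 0.2941]
ee_rot: [-0.0, 0.655, 0.756, 0.0]
contact_force: [-7.6, 2.9, 10.8]
width: 0.0104
gripper_force: 41.1
```

```bash
python3 - <<'E'
from h import *
P=[]
for i in range(5):
    sd=imaging.get_image("side");s=manip.get_state();P.append(s["position"])
print(np.mean(P,0),s["contact_force"],s["width"],s["gripper_force"],s["clock"])
t=imaging.get_image("top")
cv2.imwrite("pics/s4.png",sd);cv2.imwrite("pics/t4.png",t)
cv2.imwrite("pics/c4.png",cv2.resize(sd[80:340,240:480],(720,600) if 0 else (554,600)))
E
```

```text
[ 0.67535061 -0.03206033  0.29405603] [-8.02389177  0.73034785  9.5739712 ] 0.010142375426284279 41.07974588871002 23.8
```

View pics/c4.png

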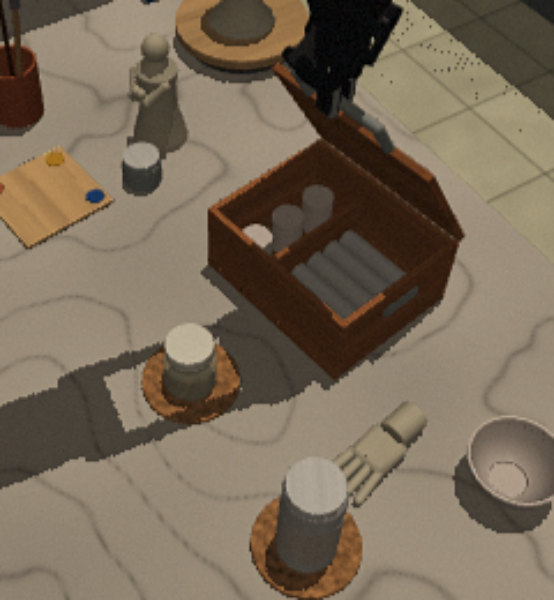

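View pics/t4.png

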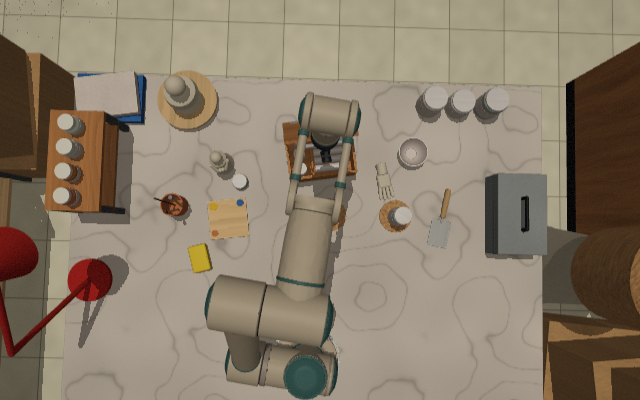

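The lid is open and held, with jar and tin upright in place and the bystanders unmoved. In the side crop the bar's right end is at (388,142), and the lid's right front corner is at about (430,178). I'll check the angle against those pixels.

```bash
python3 - <<'E'
from h import *
X=np.array([.9895,.1445,0]);Y=np.array([-.1445,.9895,0]);H=np.array([.7835,-.0165,.1])
for th in(0,56,58,60,62,64):
    a=np.radians(th);e=-X*np.cos(a)+[0,0,np.sin(a)];n=X*np.sin(a)+[0,0,np.cos(a)]
    f=lambda r,y,h:px("side",H+e*r+n*h+Y*y)
    print(th,"barend",f(.225,-.055,.005),"low corner",f(.18,-.11,0),"top corner",f(.18,-.11,.01),"L",f(.18,.11,0))
g=lambda x,y:(240+x/2.308,80+y/2.308)
print("seen bar",g(388,142),"corner",g(431,178), "L",g(277,66))
s=cv2.imread("pics/s4.png")
cv2.imwrite("pics/c5.png",cv2.resize(s[95:190,355:450],(760,760),interpolation=cv2.INTER_CUBIC)[:600])
E
```

```text
0 barend [358.2 215.7] low corner [387.6 221.7] top corner [388.  219.2] L [329.4 169.2]
56 barend [398.3 140.2] low corner [421. 163.] top corner [424.  159.4] L [354.2 112.4]
58 barend [400.7 137.4] low corner [422.9 160.8] top corner [426.  157.3] L [355.8 110.4]
60 barend [403.2 134.7] low corner [424.9 158.6] top corner [428.  155.1] L [357.6 108.4]
62 barend [405.7 132. ] low corner [426.8 156.4] top corner [430.  153.1] L [359.3 106.5]
64 barend [408.3 129.4] low corner [428.8 154.3] top corner [432. 151.] L [361.1 104.6]
seen bar (408.1109185441941, 141.52512998266897) corner (426.7417677642981, 157.12305025996534) L (360.01733102253036, 108.59618717504333)
```

View pics/c5.png

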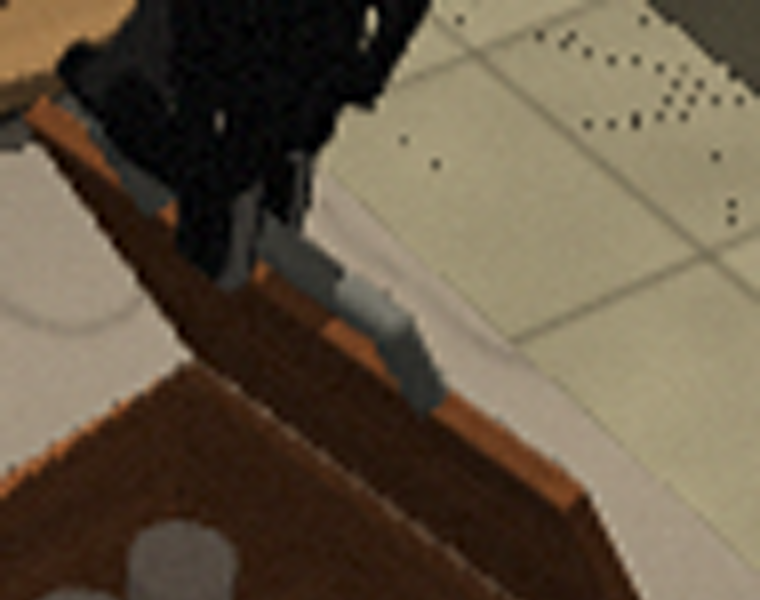

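The enlargement puts the low corner at (570,512), the top corner at (588,492) and the bar end at (405,320). In full-image pixels these are (426,158.6), (428,156) and (405,134.6), which fits 60° to within about 1°.

```bash
python3 -c "
from rig import manip
print(manip.sign_off())"
```

```text
the job is handed in; nothing more can be done
None
```

The tin and jar are swapped and stand upright, centred on their coasters to within a few millimetres. The lid is held by its bar at about 60° (within roughly 1° by the side camera), and the job was handed in at about 24 s.

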